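# Press the lid home on a counting tin with the bench screw press

## Robot

A 7-joint arm with a two-finger parallel gripper is mounted at the origin on the work surface. World frame = base frame: x ahead of the robot, y to its left, z up, the work surface at z = 0. Lengths are in m, angles in rad, forces in N, time in s.
With the tool pointing down it reaches from about 0.35 to 0.9 m from the base axis. Payload 8.1 kg.
Tool frame: the origin (TCP) lies midway between the tips of the shut fingers; the grasp point (between the pads) lies 19 mm behind it; z points along the fingers, y is the line along which they close (so a half turn about z gives the same grasp; the last joint's range is limited). The gripper opens to 92 mm and grips with 3 to 60 N. Pads are 19 mm wide; open, the fingers measure 130 mm over their backs; the gripper's body (75 mm by 190 mm) begins 47 mm behind the grasp point.
Start: joints at [1.102, 0.434, 0.025, 1.573, -0.012, 1.134, -0.075], TCP at [0.224, -0.584, 0.227] pointing down, gripper open.
Joint ranges: [-2.62, 2.62], [-0.44, 2.09], [-1.27, 1.32], [0.08, 2.57], [-1.32, 4.46], [0.12, 2], [-2.74, 2.74]. Speed limits (rad/s): [2.22, 2.22, 3.01, 3.01, 3.14, 3.14, 3.14].

## Interface

Orientations are given as a rotation vector (axis times angle).
In Python, from cell import arm gives the robot as it stands.
- The arm moves only by the tool carry_out, never from a script. Its arguments are lists of equal length, an entry for each row: "claw": the finger opening in cm, from 0 to 9.18; "delta_pos": the shift along the tool's x, y, z in cm, a list of three; "angular": the turn, a rotation vector about the tool's x, y, z in rad, a list of three. In form: {"claw": [claw, ...], "delta_pos": [[dx, dy, dz], ...], "angular": [[ax, ay, az], ...]}. A call has 1 to 20 rows; each row shifts and turns the commanded pose from where the row before left it, along the tool's axes as they then stand; what a row does not reach is not made up. A row lasts 1/10 s, in which the tool goes at most 50 mm and 8.59 degrees, less where a joint would pass 70% of its speed; a pose out of reach is approached as far as the arm can. A call with a gripper value outside its range is refused whole. The fingers move at their own pace and stop on an object; "force" is the grip in N (left out, the last holds). Time passes only in rows, so rows that do not move let the fingers close. It gives the time, the measured TCP pose, the force, the opening and the grip force at its end, in the units of the state.
- arm.observe(): the state, without advancing time (a new reading comes with each control period).
- arm.get_image(name): name is "side" or "top" or "wrist"; returns a dict with "frame" (384x512x3 uint8, red, green, blue), "mtx" (3x3 intrinsics, pixels), "T" (4x4, takes a point from camera to world coordinates). Camera axes: x right, y down, z forward; pixel columns grow to the right and rows downward; lengths in m; the calibration is good to about 2 mm. A picture is of the moment at which its call begins. There is no depth.
- arm.sign_off(): hands the job in; it is judged then, once.
Trained networks look in a picture, given as the dict that the camera call returned (one of the last four; its "shot" number tells which), for a name from the list of things; names that differ only in an ending like _2 or _b are one class to them, and where a whole thing is asked for, a point or a joint stands for the part that bears it (a point fixed in the world has none). Each returns a list of dicts, best first, with "conf" (0 to 1); they miss things now and then, are a little off and sometimes report something else, mostly with a low value. They report only what shows in the picture. A call takes as long as a camera call. They do not tell look-alikes from the thing itself.
- arm.look_for(label, picture): "centre" ([column, row] as shares, 0 to 1, of the picture: columns of its width, rows of its height, amid what is visible of it).
- arm.trace(label, picture): "region" (384x512 bool, what is visible of it) and "centre" ([column, row] as shares, 0 to 1, of the picture: columns of its width, rows of its height, amid what is visible of it).
- arm.place_of(label, picture): "centre" ([column, row] as shares, 0 to 1, of the picture: columns of its width, rows of its height: a listed point, or the origin of a listed thing).
The state is a dict: "clock": time; "joints": joint angles; "dq": joint speeds; "joint_efforts": joint torques, N m; "position": TCP position; "ee_rot": TCP orientation; "force": force on the tool from outside, world axes, zero at the start; "ft_torque": the same for the moment, N m; "width": opening from 0.0 (shut) to 1.0 (fully open); "gripper_force": force on a finger pad.
Only numpy, scipy, OpenCV 4.12 (cv2) and the standard library are available. Lean on these libraries where they do the work, as an engineer would, in place of code of your own. Each camera call takes 0.05 s, during which the arm holds its last target. There are 200 camera calls.

## Task

Seal the counting tin in the bench press: push the press's slide fully in so that the tin stands under the ram, then take the crank by its revolving grip and wind the ram down, without letting go on the way, until the lid is pressed fully home on the tin; stop when it comes up hard, for forcing it further crushes the tin. Then wind back one full turn so that the tin is free, let go, and leave the slide in and the other things on the bench where they are.

Things in the scene. Friction and masses are not known exactly. Their poses are not given: they have to be found in the camera images.
- press: Grey cast bench screw press, fixed. Base 130 x 270 x 20 mm; column on its +y side, 58 to 118 mm from the ram axis; head 66 mm wide over the tin, 162 to 240 mm above the bench. Origin on the bench under the ram axis, x across, y along the slide's run, z up. Its x axis is within 0.35 rad of the robot's.
- slide: Steel slide on the press's base, 78 mm wide, top 30 mm above the bench, carrying the tin. It starts drawn out 90 mm to the press's -y and is pushed to +y, with about 3 N of rubbing, until its tail meets the stop bar; it stays where it is left. Origin under the tin's place: (0, -90, 20) mm in the press's frame drawn out, (0, 0, 20) fully in.
- slide_handle (a point): Grey upright knob at the -y end of the slide, 21 mm in diameter, from 30 to 77 mm above the bench. The point is on its axis, 58 mm above the bench, 140 mm to -y of the tin's place: at (0, -230, 58) mm in the press's frame drawn out, (0, -140, 58) fully in.
- tin: Round metal counting tin, 64 mm in diameter, 0.2 to 0.5 kg, its slip-on lid set on but not pressed down. It stands loose in a ring (6 mm high, 2.5 mm play) on the slide. Origin: centre of its underside, 30 mm above the bench; z up. More than 260 N from the ram crushes it.
- lid_top (a point): Centre of the top of the tin's steel lid, 66 mm in diameter, a tight fit. At the start 44 to 46 mm above the tin's underside; fully home, when its skirt meets the bead round the tin, 40 mm. It slides on against a drag of about 60 N, then comes up hard.
- ram: Steel ram, 32 mm in diameter, sliding straight up and down out of the press's head. Origin: centre of its lower end, z up; 153 mm above the bench at the top of its 80 mm stroke. A steel foot 42 mm wide is screwed into that end; its face hangs 10 to 20 mm below the origin, as somebody set it, not known more exactly: contact must be felt at the crank.
- crank_axis (a point): Point on the crank's vertical axis, on top of its hub, 265 mm above the bench, straight over the ram. The crank is a flat steel bar over the press's head and keeps its height as it turns. Clockwise from above lowers the ram, 24 mm per turn; anticlockwise raises it. 1.3 to 2.9 turns bring the foot to the lid. It stays where it is left.
- grip: Grey upright grip on the crank's end, 25 mm in diameter, spinning freely on its pin, 60 mm from the crank axis. Origin: its centre, 290 mm above the bench; it spans 265 to 315 mm, the bar below it. Pushing it round takes 0.5 to 3 N running free, about 4 N more while the lid goes on, then rises steeply; 260 N at the ram is about 17 N above free running.
- tube_rack: Blue microtube rack, 130 x 90 x 55 mm, off to one side; origin at the centre of its underside. To be left alone.
- survey_meter: Khaki survey meter with a carrying handle, 120 x 200 x 130 mm, beyond the press and to one side; origin at the centre of its underside. To be left alone.
- sealed_tin_a: Tin already sealed, 66 mm in diameter, 40 mm high, on the bench; origin at the centre of its underside. To be left alone.
- sealed_tin_b: Another sealed tin like sealed_tin_a. To be left alone.
Mind the look-alikes: they are no part of the job. Leave any turquoise look-alike of the tin alone.

How it is judged:
On the way, in this order (a step that is already met when the one before it is completed fails the run):
1. the slide is fully in, the tin under the ram, its lid not yet pressed (y of slide_handle in the frame of press above -0.143 m and horizontal distance between tin and ram below 0.006 m and z of lid_top in the frame of tin above 0.041 m), for 0.1 s.
2. the ram bears on the lid and the lid is fully home (y of slide_handle in the frame of press above -0.143 m and horizontal distance between tin and ram below 0.006 m and z of lid_top in the frame of tin below 0.0408 m and contact force between ram and tin above 5 N), for 0.05 s.
At the end, for the whole second after the job is handed in: The lid is home (its top within 0.8 mm of 40 mm above the tin's underside), the slide is within 3 mm of its stop, the tin upright within 6 mm of the ram's axis, and the ram is wound up with its lower end at least 68 mm above the tin's underside and at rest (z of lid_top in the frame of tin below 0.0408 m and y of slide_handle in the frame of press above -0.143 m and horizontal distance between tin and ram below 0.006 m and angle between tin's own z axis and vertical below 0.05 rad and z of ram in the frame of tin above 0.068 m and contact force between ram and tin below 0.1 N and linear speed of ram below 0.002 m/s); the robot touches nothing.
It fails at once if the tin is crushed: the ram presses it with more than 260 N (contact force between ram and tin above 260 N).
It fails at once if the grip is let go on the way down (ram wound more than 10 mm, lid not yet home) (distance of ram from where it was at the start of the episode above 0.01 m and z of lid_top in the frame of tin above 0.041 m and contact force between the fingers and grip below 0.05 N).
It fails at once if the lid is pushed by the robot instead of the ram (contact force between any of the fingers, the arm and tin above 3 N).
It fails at once if another thing on the bench is moved more than 20 mm (distance of any of tube_rack, survey_meter, sealed_tin_a, sealed_tin_b from where it was at the start of the episode above 0.02 m).
It also fails if it takes over 72 s, if anything falls off the work surface, if the arm or the gripper's body presses on something with over 40 N, if the wrist force passes 120 N, or if a joint passes its speed limit or range.

## Working session

There is one attempt and no reset: what is moved stays moved. The work goes in short steps, Python scripts to look and compute and a tool call to move; the robot and the scene stay as the last step left them, time stands still between calls to the robot, and variables do not carry over. Pictures are saved under pics/ and viewed, at most 10 in all, crops included, and the job is handed in when it is done.

Besides the shell and the picture viewer there is one more tool, called after "Call:" by a JSON object that holds its "method" and its "body". carry_out: Moves the arm, as the interface text tells. Its arguments: {"type":"object","properties":{"claw":{"type":"array","items":{"type":"number"}},"delta_pos":{"type":"array","items":{"type":"array","items":{"type":"number"}}},"angular":{"type":"array","items":{"type":"array","items":{"type":"number"}}},"force":{"type":"number"}},"required":["claw","delta_pos","angular"]}

```bash
mkdir -p pics; ls; cat > h.py <<'E'
import numpy as np, cv2
from scipy.spatial.transform import Rotation as R
from cell import arm
def ray(p,c):
    u=np.array([c[0]*512,c[1]*384,1.0]); d=p["T"][:3,:3]@np.linalg.inv(p["mtx"])@u
    return p["T"][:3,3],d/np.linalg.norm(d)
def tri(rs):
    A=0;b=0
    for o,d in rs:
        M=np.eye(3)-np.outer(d,d);A=A+M;b=b+M@o
    x=np.linalg.solve(A,b)
    return x,[np.linalg.norm((np.eye(3)-np.outer(d,d))@(x-o)) for o,d in rs]
def atz(r,z):
    o,d=r; return o+d*(z-o[2])/d[2]
def save(p,n): cv2.imwrite(f"pics/{n}.png",p["frame"][:,:,::-1])
E
python3 - <<'E'
from h import *
np.set_printoptions(precision=4,suppress=True)
P={n:arm.get_image(n) for n in("side","top","wrist")}
cv2.imwrite("pics/a.png",np.hstack([cv2.resize(P[n]["frame"],(400,300)) for n in("side","top")])[:,:,::-1])
save(P["side"],"s0");save(P["top"],"t0")
for n in P: print(n,P[n]["T"][:3,3],P[n]["T"][:3,2])
for l in("slide_handle","grip","crank_axis","press","tin","lid_top","ram","tube_rack","survey_meter","sealed_tin_a"):
    rs=[]
    for n in P:
        d=arm.place_of(l,P[n]); print(l,n,[(np.round(np.array(e["centre"])*[512,384],1),round(e["conf"],2)) for e in d[:3]])
        if d and n!="wrist": rs.append(ray(P[n],d[0]["centre"]))
    if len(rs)>1: print("  tri",*tri(rs))
print(arm.observe())
E
```

```text
pics
side [-0.129   0.6912  0.7595] [ 0.595  -0.6206 -0.5106]
top [ 0.3538 -0.0362  1.2668] [ 0.1884  0.0051 -0.9821]
wrist [ 0.2897 -0.5568  0.3847] [-0.2504 -0.0953 -0.9635]
slide_handle side [(array([275.9, 219.6]), 0.83)]
slide_handle top [(array([284. , 199.7]), 0.67), (array([241.5, 201.4]), 0.21)]
slide_handle wrist []
  tri [ 0.5576 -0.1174  0.0379] [np.float64(0.0021617045530597945), np.float64(0.002161704553059808)]
grip side [(array([197.8, 186.5]), 0.57)]
grip top [(array([175.8, 185.5]), 0.46), (array([282.2, 201.8]), 0.39)]
grip wrist []
  tri [0.5546 0.1789 0.2883] [np.float64(0.003776797712771447), np.float64(0.003776797712771411)]
crank_axis side [(array([216.9, 187.4]), 0.92)]
crank_axis top [(array([197.9, 183.7]), 0.6)]
crank_axis wrist []
  tri [0.5601 0.122  0.2614] [np.float64(0.0032595514130132276), np.float64(0.00325955141301322)]
press side [(array([224.7, 261.6]), 0.58)]
press top [(array([215.8, 201.3]), 0.58)]
press wrist []
  tri [ 0.5608  0.1069 -0.002 ] [np.float64(0.0025488174039173086), np.float64(0.0025488174039174486)]
tin side [(array([280.4, 277.
[... 1150 characters left out ...]
.9]), 0.25)]
sealed_tin_a top [(array([388.7, 200.5]), 0.66)]
sealed_tin_a wrist []
  tri [ 0.5713 -0.4683 -0.0233] [np.float64(0.001550638385852624), np.float64(0.0015506383858525663)]
{'clock': 1.65, 'joints': array([ 1.1024,  0.4345,  0.025 ,  1.5732, -0.0116,  1.134 , -0.0751]), 'dq': array([-0.0006, -0.0008,  0.0018,  0.    ,  0.0002, -0.0009,  0.001 ]), 'joint_efforts': array([  0.001 , -66.7659,   0.9843, -31.4807,  -0.0606,   0.0327,
         0.    ]), 'position': array([ 0.2236, -0.5837,  0.2268]), 'ee_rot': array([3.0891, 0.5713, 0.    ]), 'force': array([-0.0064,  0.0006,  0.4204]), 'ft_torque': array([-0.0259,  0.0342, -0.024 ]), 'gripper_force': 0.0, 'width': 0.9990292719843408}
```

View pictures.

View pics/a.png

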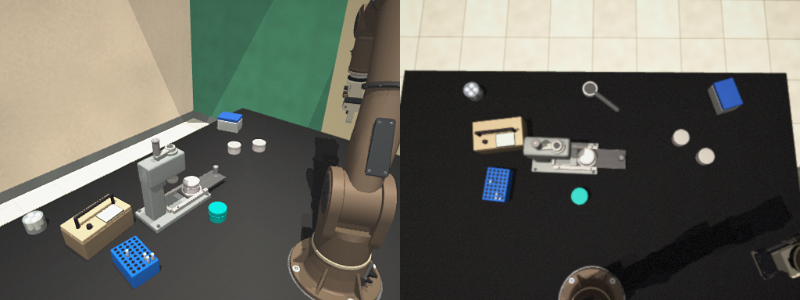

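```bash
python3 - <<'E'
import cv2,numpy as np
s=cv2.imread("pics/s0.png")[140:300,160:360];t=cv2.imread("pics/t0.png")[130:290,140:340]
cv2.imwrite("pics/b.png",np.vstack([cv2.resize(x,(750,300) if 0 else (0,0),fx=1,fy=1) if 0 else cv2.resize(x,(400,320),interpolation=cv2.INTER_CUBIC) for x in(s,t)]).reshape(2,320,400,3).transpose(1,0,2,3).reshape(320,800,3))
E
```

```text
(no output)
```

View pics/b.png

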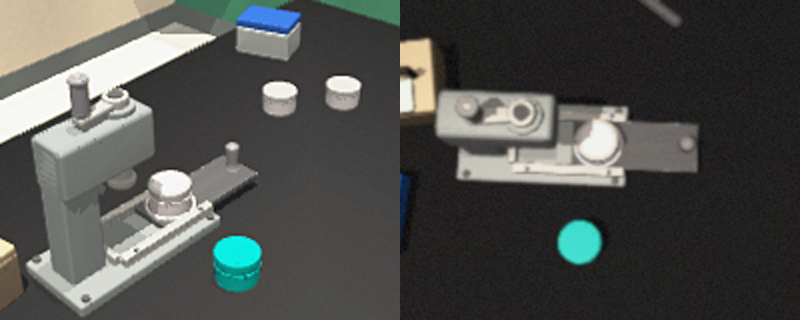

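```bash
python3 - <<'E'
from h import *
np.set_printoptions(precision=4,suppress=True)
P={n:arm.get_image(n) for n in("side","top")}
px={"slide_handle":(.058,(275.9,219.6),(284,199.7)),"grip":(.29,(197.8,186.5),(175.8,185.5)),"crank":(.265,(216.9,187.4),(197.9,183.7)),"press":(0,(224.7,261.6),(215.8,201.3)),"tin":(.03,(245.7,245),(238.4,202.7)),"lid":(.075,(242.9,230.7),(236.5,199.4))}
for k,(z,s,t) in px.items():
    rs=[ray(P["side"],np.array(s)/[512,384]),ray(P["top"],np.array(t)/[512,384])]
    print(k,"tri",tri(rs)[0],tri(rs)[1][0],"side@z",atz(rs[0],z)[:2],"top@z",atz(rs[1],z)[:2])
# head top corners in top view (crop px): 
for n,(u,v) in {"headFR":(557/2-200+140,140/2+130),"headFRtop":(557/2-60,95/2+130)}.items():
    u=(557-400)/2+140
    print(n,atz(ray(P["top"],np.array([u,v])/[512,384]),.24))
for l in("crank_axis","grip","slide_handle"):
    for n in P: 
        for e in arm.trace(l,P[n])[:2]:
            ys,xs=np.nonzero(e["region"]);print(l,n,e["conf"],xs.min(),xs.max(),ys.min(),ys.max())
E
```

```text
slide_handle tri [ 0.5576 -0.1173  0.0379] 0.0021619299374884098 side@z [ 0.5367 -0.0959] top@z [ 0.556  -0.1148]
grip tri [0.5546 0.1789 0.2884] 0.003734608289342265 side@z [0.5564 0.182 ] top@z [0.5515 0.1759]
crank tri [0.5601 0.122  0.2613] 0.003278726744139224 side@z [0.5515 0.125 ] top@z [0.5619 0.1237]
press tri [ 0.5608  0.1069 -0.0019] 0.0025794072071513626 side@z [0.5614 0.1097] top@z [0.5585 0.105 ]
tin tri [0.551  0.0296 0.0212] 9.388029715746296e-05 side@z [0.5429 0.0374] top@z [0.5497 0.0292]
lid tri [0.554  0.0339 0.0758] 0.0015606802020185638 side@z [0.5562 0.0338] top@z [0.5529 0.0329]
headFR [0.5233 0.0712 0.24  ]
headFRtop [0.5846 0.0729 0.24  ]
crank_axis side 0.57 193 224 176 202
crank_axis top 0.66 168 206 178 193
grip side 0.67 193 205 176 197
grip top 0.48 168 180 178 191
slide_handle side 0.73 229 287 212 253
slide_handle top 0.66 226 287 192 216
```

Call:
{"method": "carry_out", "body": {"claw": [6, 6, 6, 6, 6, 6, 6, 6, 6, 6, 6, 6, 6, 6, 6, 6, 6, 6, 6, 6], "delta_pos": [[0, 0, 0], [0, 0, 0], [0, 0, 0], [0, 0, 0], [0, 0, 0], [0, 0, 0], [0, 0, 0], [0, 0, 0], [3.9, 2.77, -0.2], [3.9, 2.77, -0.2], [3.9, 2.77, -0.2], [3.9, 2.77, -0.2], [3.9, 2.77, -0.2], [3.9, 2.77, -0.2], [3.9, 2.77, -0.2], [3.9, 2.77, -0.2], [3.9, 2.77, -0.2], [3.9, 2.77, -0.2], [3.9, 2.77, -0.2], [3.9, 2.77, -0.2]], "angular": [[0, 0, -0.149], [0, 0, -0.149], [0, 0, -0.149], [0, 0, -0.149], [0, 0, -0.149], [0, 0, -0.149], [0, 0, -0.149], [0, 0, -0.149], [0, 0, 0], [0, 0, 0], [0, 0, 0], [0, 0, 0], [0, 0, 0], [0, 0, 0], [0, 0, 0], [0, 0, 0], [0, 0, 0], [0, 0, 0], [0, 0, 0], [0, 0, 0]], "force": 20}}

```text
clock: 4.05
position: [0.563, -0.1185, 0.251]
ee_rot: [2.236, 2.206, 0.0]
force: [1.3, 0.3, -0.1]
width: 0.651
gripper_force: 0.0
```

```bash
python3 - <<'E'
from h import *
np.set_printoptions(precision=4,suppress=True)
p=arm.get_image("wrist");save(p,"w1")
o=arm.observe();print(o["clock"],o["position"],o["force"],o["joints"]);print(R.from_rotvec(o["ee_rot"]).as_matrix())
print(p["T"][:3,3])
for l,z in(("slide_handle",.058),("lid_top",.075),("tin",.03),("crank_axis",.265),("grip",.29)):
    for e in arm.place_of(l,p)[:2]: print(l,e["conf"],np.array(e["centre"])*[512,384],atz(ray(p,e["centre"]),z))
E
```

```text
4.1 [ 0.5672 -0.1091  0.2516] [3.8167 7.6331 0.7741] [ 0.4402  0.3809 -0.4666  1.6293  0.1768  1.1702 -0.0704]
[[ 0.0044  1.      0.0042]
 [ 1.     -0.0044  0.0053]
 [ 0.0053  0.0042 -1.    ]]
[ 0.563  -0.0457  0.4097]
slide_handle 0.97 [242.1248 168.6912] [ 0.5464 -0.1135  0.058 ]
lid_top 0.68 [111.4112  28.4928] [0.4102 0.0451 0.075 ]
lid_top 0.59 [244.2752  45.3888] [0.553  0.0267 0.075 ]
tin 0.73 [129.6896  39.2832] [0.4104 0.0451 0.03  ]
tin 0.6 [244.224  52.608] [0.5514 0.0283 0.03  ]
```

View pics/w1.png

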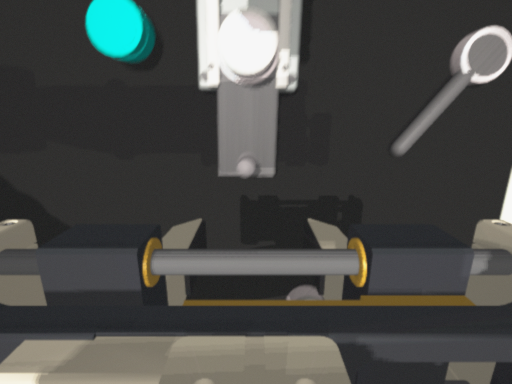

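```bash
python3 - <<'E'
from h import *
np.set_printoptions(precision=4,suppress=True)
p=arm.get_image("wrist");save(p,"w2")
o=arm.observe();print(o["clock"],o["position"],o["force"],p["T"][:3,3],p["mtx"])
for l,z in(("slide_handle",.058),("lid_top",.075),("tin",.03)):
    for e in arm.place_of(l,p)[:2]: print(l,e["conf"],np.array(e["centre"])*[512,384],atz(ray(p,e["centre"]),z))
# slide edges, dark: grey profile along rows
g=cv2.cvtColor(p["frame"],cv2.COLOR_RGB2GRAY).astype(float)
for r in(100,120,140,160): 
    row=g[r,190:310]; d=np.abs(np.diff(cv2.GaussianBlur(row[None],(5,1),0)[0])); i=np.argsort(-d)[:6]; print(r,sorted(i+190))
c=cv2.resize(p["frame"][0:220,150:350],(800,880)) ; cv2.imwrite("pics/w2c.png",cv2.resize(p["frame"][20:220,150:350],(600,600),interpolation=cv2.INTER_CUBIC)[:,:,::-1])
E
```

```text
4.4 [ 0.5614 -0.1217  0.2506] [-0.7867 -1.0916  0.169 ] [ 0.5618 -0.0484  0.4092] [[276.9643   0.     254.2813]
 [  0.     276.9643 191.1094]
 [  0.       0.       1.    ]]
slide_handle 0.64 [245.1968 169.3056] [ 0.5487 -0.117   0.058 ]
lid_top 0.76 [248.8832  44.3136] [0.5565 0.0248 0.075 ]
lid_top 0.74 [111.0016  23.5008] [0.4091 0.0471 0.075 ]
tin 0.87 [131.6864  35.0976] [0.412  0.0469 0.03  ]
100 [np.int64(216), np.int64(217), np.int64(218), np.int64(275), np.int64(276), np.int64(277)]
120 [np.int64(216), np.int64(217), np.int64(218), np.int64(275), np.int64(276), np.int64(277)]
140 [np.int64(216), np.int64(217), np.int64(218), np.int64(274), np.int64(275), np.int64(276)]
160 [np.int64(217), np.int64(218), np.int64(249), np.int64(273), np.int64(274), np.int64(275)]
```

View pics/w2c.png

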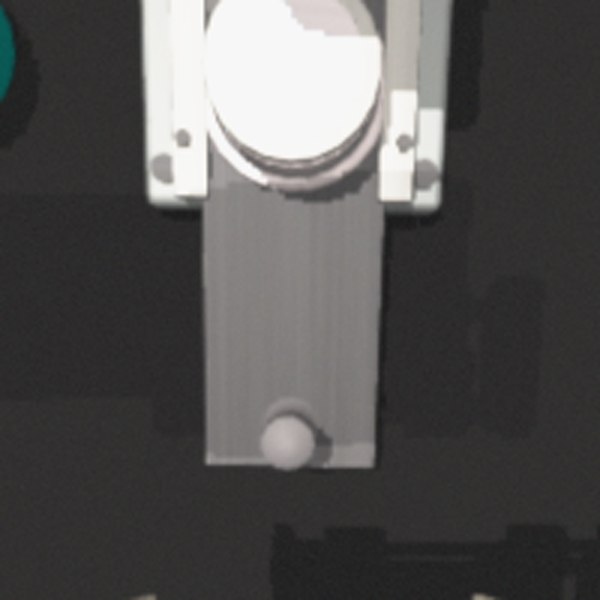

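```bash
cat > g.py <<'E'
from h import *
np.set_printoptions(precision=4,suppress=True)
p=arm.get_image("wrist")
f=lambda u,v,z:atz(ray(p,np.array([u,v])/[512,384]),z)
print("knob",f(246,167.3,.067),"lid",f(247.7,46.7,.075))
print(f(217.2,100,.03),f(276.5,100,.03),f(217.9,160,.03),f(274.6,160,.03))
E
python3 g.py
```

```text
knob [ 0.5502 -0.1129  0.067 ] lid [0.5554 0.0224 0.075 ]
[ 0.5135 -0.0304  0.03  ] [ 0.5908 -0.0315  0.03  ] [ 0.5105 -0.109   0.03  ] [ 0.5887 -0.1102  0.03  ]
```

Call:
{"method": "carry_out", "body": {"claw": [6, 6, 6, 6, 6, 6, 6, 6, 6, 6, 6, 6, 0, 0, 0, 0, 0], "delta_pos": [[0, 0, 0], [0, 0, 0], [-0.39, -0.13, 2.6], [-0.39, -0.13, 2.6], [-0.39, -0.13, 2.6], [-0.39, -0.13, 2.6], [-0.39, -0.13, 2.6], [-0.39, -0.13, 2.6], [-0.39, -0.13, 2.6], [-0.39, -0.13, 2.6], [0, 0, 0], [0, 0, 0], [0, 0, 0], [0, 0, 0], [0, 0, 0], [0, 0, 0], [0, 0, 0]], "angular": [[0, 0.1, 0], [0, 0.1, 0], [0, 0, 0], [0, 0, 0], [0, 0, 0], [0, 0, 0], [0, 0, 0], [0, 0, 0], [0, 0, 0], [0, 0, 0], [0, 0, 0], [0, 0, 0], [0, 0, 0], [0, 0, 0], [0, 0, 0], [0, 0, 0], [0, 0, 0]], "force": 15}}

```text
clock: 6.3
position: [0.5519, -0.1093, 0.041]
ee_rot: [-2.131, -2.103, -0.214]
force: [-0.3, -0.2, -0.9]
width: 0.271
gripper_force: 0.0
```

```bash
python3 - <<'E'
from h import *
o=arm.observe();print(o["clock"],o["position"],o["force"],o["width"]*91.8,o["gripper_force"]);print(R.from_rotvec(o["ee_rot"]).as_matrix().round(4))
E
```

```text
6.3 [ 0.55192123 -0.10925344  0.04098833] [-0.26688573 -0.2098378  -0.85382084] 24.875926015916644 0.0
[[ 1.280e-02  9.999e-01  3.000e-03]
 [ 9.800e-01 -1.310e-02  1.984e-01]
 [ 1.984e-01  4.000e-04 -9.801e-01]]
```

Call:
{"method": "carry_out", "body": {"claw": [0, 0, 0, 0, 0, 0, 0, 0, 0, 0, 0, 0, 0, 0, 0, 0, 0, 0, 0], "delta_pos": [[0, 0, 0], [0, 0, 0], [0, 0, 0], [0.49, 0.01, 0.1], [0.49, 0.01, 0.1], [0.49, 0.01, 0.1], [0.49, 0.01, 0.1], [0.49, 0.01, 0.1], [0.49, 0.01, 0.1], [0.49, 0.01, 0.1], [0.49, 0.01, 0.1], [0.49, 0.01, 0.1], [0.49, 0.01, 0.1], [0.49, 0.01, 0.1], [0.49, 0.01, 0.1], [0.49, 0.01, 0.1], [0.49, 0.01, 0.1], [0.49, 0.01, 0.1], [0, 0, 0]], "angular": [[0, 0, 0], [0, 0, 0], [0, 0, 0], [0, 0, 0], [0, 0, 0], [0, 0, 0], [0, 0, 0], [0, 0, 0], [0, 0, 0], [0, 0, 0], [0, 0, 0], [0, 0, 0], [0, 0, 0], [0, 0, 0], [0, 0, 0], [0, 0, 0], [0, 0, 0], [0, 0, 0], [0, 0, 0]]}}

```text
clock: 8.2
position: [0.5532, -0.0334, 0.0407]
ee_rot: [-2.129, -2.103, -0.212]
force: [-5.7, 0.9, 5.8]
width: 0.228
gripper_force: 15.0
```

Call:
{"method": "carry_out", "body": {"claw": [0, 0, 0, 0], "delta_pos": [[0.29, -0.05, 0.06], [0.29, -0.05, 0.06], [0.29, -0.05, 0.06], [0, 0, 0]], "angular": [[0, 0, 0], [0, 0, 0], [0, 0, 0], [0, 0, 0]]}}

```text
clock: 8.6
position: [0.5536, -0.0251, 0.0407]
ee_rot: [-2.131, -2.104, -0.215]
force: [2.6, -0.4, 2.5]
width: 0.221
gripper_force: 15.0
```

Call:
{"method": "carry_out", "body": {"claw": [0, 0, 0, 0], "delta_pos": [[0.29, 0, 0.06], [0.29, 0, 0.06], [0, 0, 0], [0, 0, 0]], "angular": [[0, 0, 0], [0, 0, 0], [0, 0, 0], [0, 0, 0]]}}

```text
clock: 9.0
position: [0.5537, -0.0192, 0.0407]
ee_rot: [-2.131, -2.103, -0.215]
force: [3.5, -2.9, 0.3]
width: 0.227
gripper_force: 15.0
```

Call:
{"method": "carry_out", "body": {"claw": [0, 0, 0, 0], "delta_pos": [[0.2, 0, 0.04], [0.2, 0, 0.04], [0, 0, 0], [0, 0, 0]], "angular": [[0, 0, 0], [0, 0, 0], [0, 0, 0], [0, 0, 0]]}}

```text
clock: 9.4
position: [0.5537, -0.0189, 0.0406]
ee_rot: [-2.136, -2.102, -0.212]
force: [1.4, -13.3, 6.4]
width: 0.225
gripper_force: 15.0
```

Call:
{"method": "carry_out", "body": {"claw": [6, 6, 6, 6, 6, 6, 6, 6, 6, 6, 6, 6, 6, 6, 6, 6, 6, 6], "delta_pos": [[-0.1, 0, 0], [-0.1, 0, 0], [0, 0, 0], [0, 0, 0], [0, 0, -2], [0, 0, -4], [0, 0, -5], [0, 0, -5], [0, 0, -5], [0, 0, -5], [0, 0, -5], [0, 0, -5], [0, 0, 0], [0, 0, 0], [5, 0, 0], [5, 0, 0], [5, 0, 0], [5, 0, 0]], "angular": [[0, 0, 0], [0, 0, 0], [0, 0, 0], [0, 0, 0], [0, 0, 0], [0, 0, 0], [0, 0, 0], [0, 0, 0], [0, 0, 0], [0, 0, 0], [0, 0, 0], [0, 0, 0], [0, -0.1, 0], [0, -0.1, 0], [0, 0, 0], [0, 0, 0], [0, 0, 0], [0, 0, 0]]}}

```text
clock: 11.2
position: [0.5539, 0.1135, 0.3929]
ee_rot: [-2.235, -2.207, 0.0]
force: [0.6, 0.1, -0.1]
width: 0.654
gripper_force: 0.0
```

Call:
{"method": "carry_out", "body": {"claw": [6, 6, 6], "delta_pos": [[2, 0, 0], [0, 0, 0], [0, 0, 0]], "angular": [[0, 0, 0], [0, 0, 0], [0, 0, 0]]}}

```text
clock: 11.5
position: [0.5547, 0.1314, 0.3926]
ee_rot: [-2.234, -2.208, 0.001]
force: [-0.0, -0.6, -0.1]
width: 0.652
gripper_force: 0.0
```

```bash
python3 - <<'E'
from h import *
np.set_printoptions(precision=4,suppress=True)
p=arm.get_image("wrist");save(p,"w3");t=arm.get_image("top");s=arm.get_image("side")
o=arm.observe();print(o["clock"],o["position"],o["joints"],p["T"][:3,3])
for l,z in(("crank_axis",.265),("grip",.29),("slide_handle",.058)):
    rs=[]
    for q in (p,t,s):
        for e in arm.place_of(l,q)[:1]: rs.append(ray(q,e["centre"]));print(l,q["shot"],e["conf"],np.array(e["centre"])*[512,384],atz(rs[-1],z))
    if len(rs)>1: print(tri(rs))
E
```

```text
11.65 [0.5552 0.1296 0.3928] [ 0.0906  0.3169 -0.5791  1.3883  0.1725  1.4873 -0.4954] [0.5547 0.2043 0.5513]
crank_axis 9 0.58 [257.4848 194.9184] [0.5569 0.1202 0.265 ]
crank_axis 11 0.96 [214.1184 185.0112] [0.5666 0.1213 0.265 ]
(array([0.5583, 0.1244, 0.2705]), [np.float64(0.002916362098468166), np.float64(0.002916362098468297)])
grip 9 0.68 [255.488  145.4976] [0.5552 0.1758 0.29  ]
grip 10 0.7 [130.9184 236.5824] [0.421  0.2813 0.29  ]
grip 11 0.61 [197.9904 187.5072] [0.5521 0.185  0.29  ]
(array([0.4854, 0.2261, 0.3479]), [np.float64(0.08234595173421501), np.float64(0.07715218547959204), np.float64(0.014576499592230183)])
slide_handle 9 0.66 [252.9792 238.1184] [ 0.549  -0.0279  0.058 ]
slide_handle 10 0.73 [252.8256 202.0992] [ 0.5476 -0.0173  0.058 ]
slide_handle 11 0.73 [256.9216 231.0912] [ 0.5396 -0.0097  0.058 ]
(array([ 0.5484, -0.0215,  0.0527]), [np.float64(0.008039755707206721), np.float64(0.004263967565757333), np.float64(0.004618399431672946)])
```

View pics/w3.png

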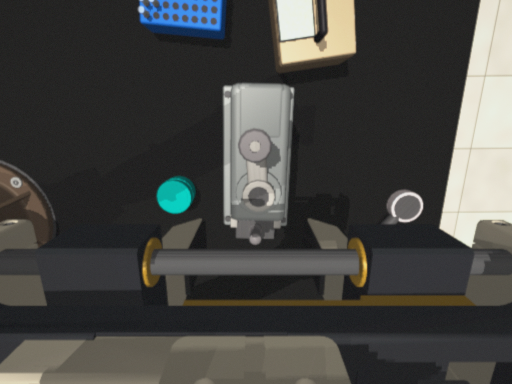

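Call:
{"method": "carry_out", "body": {"claw": [6, 6, 6, 6, 6, 6, 6, 6, 0, 0, 0, 0, 0, 0, 0, 0, 0, 0], "delta_pos": [[2.4, 0, 0], [2.4, -0.06, 0], [0, 0, 2.4], [0, 0, 2.4], [0, 0, 2.4], [0, 0, 2.4], [0, 0, 2.2], [0, 0, 0], [0, 0, 0], [0, 0, 0], [0, 0, 0], [0, 0, 0], [0, 0, 0], [0, 0, 0], [0, 0, 0], [0, 0, 0], [0, 0, 0], [0, 0, 0]], "angular": [[0, 0, 0], [0, 0, 0], [0, 0, 0], [0, 0, 0], [0, 0, 0], [0, 0, 0], [0, 0, 0], [0, 0, 0], [0, 0, 0], [0, 0, 0], [0, 0, 0], [0, 0, 0], [0, 0, 0], [0, 0, 0], [0, 0, 0], [0, 0, 0], [0, 0, 0], [0, 0, 0]], "force": 25}}

```text
clock: 13.9
position: [0.5552, 0.1794, 0.2754]
ee_rot: [2.236, 2.207, 0.001]
force: [-0.4, 0.7, 5.2]
width: 0.267
gripper_force: 25.0
```

Call:
{"method": "carry_out", "body": {"claw": [0, 0, 0, 0, 0, 0, 0, 0], "delta_pos": [[0, 0.25, 0], [-0.2, 1.55, 0], [-0.6, 1.45, 0], [-0.95, 1.24, 0], [-1.24, 0.95, 0], [-1.45, 0.6, 0], [-1.55, 0.2, 0], [0, 0, 0]], "angular": [[0, 0, 0], [0, 0, 0], [0, 0, 0], [0, 0, 0], [0, 0, 0], [0, 0, 0], [0, 0, 0], [0, 0, 0]]}}

```text
clock: 14.7
position: [0.6183, 0.1146, 0.2755]
ee_rot: [2.239, 2.2, -0.0]
force: [5.6, -4.0, 4.1]
width: 0.266
gripper_force: 25.0
```

```bash
cat > o.py <<'E'
from h import *
np.set_printoptions(precision=4,suppress=True)
o=arm.observe();print(o["clock"],o["position"],o["force"],o["ft_torque"],o["width"]*91.8,o["joints"])
for k in o:
    if k not in("clock","position","force","ft_torque","width","joints","dq","joint_efforts"): print(k,o[k])
E
python3 o.py
```

```text
14.7 [0.6183 0.1146 0.2755] [ 5.6181 -3.999   4.0957] [-0.6398 -1.2359  0.0343] 24.399949124722138 [ 0.0926  0.4679 -0.552   1.4573  0.252   1.2856 -0.4995]
ee_rot [ 2.2387  2.1998 -0.    ]
gripper_force 25.000706613063812
```

Call:
{"method": "carry_out", "body": {"claw": [0, 0], "delta_pos": [[0, 0, 0], [0, 0, 0]], "angular": [[0, 0, 0], [0, 0, 0]]}}

```text
clock: 14.9
position: [0.6184, 0.1161, 0.2755]
ee_rot: [2.237, 2.201, 0.002]
force: [6.8, -3.7, 3.7]
width: 0.266
gripper_force: 25.0
```

```bash
cat > c.py <<'E'
import sys,json,numpy as np
# usage: c.py cmdx cmdy phi0 step n [axis]  (mm, deg): rows from commanded point to circle phases phi0+step*k, k=1..n
cx,cy,p0,st,n=map(float,sys.argv[1:6]); ax,ay=map(float,sys.argv[6:8]) if len(sys.argv)>7 else (558.5,119.5)
a=1.5578; T=np.array([[np.cos(a),np.sin(a)],[np.sin(a),-np.cos(a)]])
c=np.array([cx,cy]);out=[]
for k in range(1,int(n)+1):
    f=np.radians(p0+st*k); t=np.array([ax+60*np.cos(f),ay+60*np.sin(f)])
    d=np.round(T.T@(t-c)/10,2); c=c+T@d*10; out.append([*map(float,d),0])
print(json.dumps(out)); print("cmd",c.round(2),"phi",p0+st*n)
E
python3 c.py 616.8 118.7 -3.25 -15 20
```

```text
[[-1.8, -0.11, 0], [-1.42, -0.66, 0], [-1.2, -1.01, 0], [-0.9, -1.28, 0], [-0.53, -1.47, 0], [-0.14, -1.56, 0], [0.27, -1.55, 0], [0.66, -1.41, 0], [1.01, -1.2, 0], [1.28, -0.9, 0], [1.48, -0.54, 0], [1.56, -0.13, 0], [1.54, 0.27, 0], [1.42, 0.66, 0], [1.2, 1.01, 0], [0.9, 1.28, 0], [0.53, 1.47, 0], [0.14, 1.56, 0], [-0.27, 1.54, 0], [-0.67, 1.42, 0]]
cmd [591.36 169.63] phi -303.25
```

Call:
{"method": "carry_out", "body": {"claw": [0, 0, 0, 0, 0, 0, 0, 0, 0, 0, 0, 0, 0, 0, 0, 0, 0, 0, 0, 0], "delta_pos": [[-1.8, -0.11, 0], [-1.42, -0.66, 0], [-1.2, -1.01, 0], [-0.9, -1.28, 0], [-0.53, -1.47, 0], [-0.14, -1.56, 0], [0.27, -1.55, 0], [0.66, -1.41, 0], [1.01, -1.2, 0], [1.28, -0.9, 0], [1.48, -0.54, 0], [1.56, -0.13, 0], [1.54, 0.27, 0], [1.42, 0.66, 0], [1.2, 1.01, 0], [0.9, 1.28, 0], [0.53, 1.47, 0], [0.14, 1.56, 0], [-0.27, 1.54, 0], [-0.67, 1.42, 0]], "angular": [[0, 0, 0], [0, 0, 0], [0, 0, 0], [0, 0, 0], [0, 0, 0], [0, 0, 0], [0, 0, 0], [0, 0, 0], [0, 0, 0], [0, 0, 0], [0, 0, 0], [0, 0, 0], [0, 0, 0], [0, 0, 0], [0, 0, 0], [0, 0, 0], [0, 0, 0], [0, 0, 0], [0, 0, 0], [0, 0, 0]]}}

```text
clock: 16.9
position: [0.5912, 0.1699, 0.2753]
ee_rot: [2.235, 2.208, -0.002]
force: [-3.6, -3.7, 10.9]
width: 0.268
gripper_force: 25.0
```

Call:
{"method": "carry_out", "body": {"claw": [0, 0], "delta_pos": [[0, 0, 0], [0, 0, 0]], "angular": [[0, 0, 0], [0, 0, 0]]}}

```text
clock: 17.1
position: [0.5922, 0.1691, 0.2754]
ee_rot: [2.236, 2.204, 0.001]
force: [2.5, -0.9, 8.3]
width: 0.266
gripper_force: 25.0
```

```bash
python3 o.py; python3 c.py 591.36 169.63 -303.25 -5 8
```

```text
17.1 [0.5922 0.1691 0.2754] [ 2.4966 -0.9352  8.2511] [-0.1414 -0.6774 -0.0414] 24.38547730176255 [ 0.0293  0.4532 -0.5895  1.4887  0.2583  1.2768 -0.6028]
ee_rot [2.2365 2.2044 0.001 ]
gripper_force 25.001611411571503
[[-0.3, 0.43, 0], [-0.33, 0.4, 0], [-0.37, 0.37, 0], [-0.4, 0.34, 0], [-0.43, 0.3, 0], [-0.46, 0.26, 0], [-0.47, 0.22, 0], [-0.49, 0.18, 0]]
cmd [615.94 136.81] phi -343.25
```

```bash
cat > f.py <<'E'
import subprocess,sys
from h import *
o=arm.observe(); x,y=o["position"][:2]*1000-[558.5,119.5]; f=np.arctan2(y,x); t=np.array([np.sin(f),-np.cos(f)]); r=[np.cos(f),np.sin(f)]
print(f"clock {o['clock']:.2f} phi {np.degrees(f):.1f} r {np.hypot(x,y):.1f} resist {-t@o['force'][:2]:.2f} radial {o['force'][:2]@r:.2f} Fz {o['force'][2]:.1f} w {o['width']*91.8:.1f}")
if len(sys.argv)>1: subprocess.run(["python3","c.py"]+sys.argv[1:])
E
python3 f.py 591.36 169.63 -303.25 -5 12
```

```text
[[-0.3, 0.43, 0], [-0.33, 0.4, 0], [-0.37, 0.37, 0], [-0.4, 0.34, 0], [-0.43, 0.3, 0], [-0.46, 0.26, 0], [-0.47, 0.22, 0], [-0.49, 0.18, 0], [-0.51, 0.14, 0], [-0.51, 0.09, 0], [-0.52, 0.04, 0], [-0.53, 0.0, 0]]
cmd [618.37 116.07] phi -363.25
clock 17.10 phi 55.8 r 59.9 resist -2.59 radial 0.63 Fz 8.3 w 24.4
```

Call:
{"method": "carry_out", "body": {"claw": [0, 0, 0, 0, 0, 0, 0, 0, 0, 0, 0, 0], "delta_pos": [[-0.3, 0.43, 0], [-0.33, 0.4, 0], [-0.37, 0.37, 0], [-0.4, 0.34, 0], [-0.43, 0.3, 0], [-0.46, 0.26, 0], [-0.47, 0.22, 0], [-0.49, 0.18, 0], [-0.51, 0.14, 0], [-0.51, 0.09, 0], [-0.52, 0.04, 0], [-0.53, 0.0, 0]], "angular": [[0, 0, 0], [0, 0, 0], [0, 0, 0], [0, 0, 0], [0, 0, 0], [0, 0, 0], [0, 0, 0], [0, 0, 0], [0, 0, 0], [0, 0, 0], [0, 0, 0], [0, 0, 0]]}}

```text
clock: 18.3
position: [0.6185, 0.1162, 0.2754]
ee_rot: [2.236, 2.206, 0.001]
force: [0.6, 0.2, 8.1]
width: 0.268
gripper_force: 25.0
```

```bash
python3 f.py 618.37 116.07 -363.25 -5 8
```

```text
[[-0.52, -0.04, 0], [-0.51, -0.09, 0], [-0.51, -0.14, 0], [-0.49, -0.18, 0], [-0.48, -0.22, 0], [-0.45, -0.26, 0], [-0.43, -0.3, 0], [-0.4, -0.34, 0]]
cmd [602.18  78.38] phi -403.25
clock 18.30 phi -3.1 r 60.1 resist 0.28 radial 0.61 Fz 8.1 w 24.6
```

Call:
{"method": "carry_out", "body": {"claw": [0, 0, 0, 0, 0, 0, 0, 0], "delta_pos": [[-0.52, -0.04, 0], [-0.51, -0.09, 0], [-0.51, -0.14, 0], [-0.49, -0.18, 0], [-0.48, -0.22, 0], [-0.45, -0.26, 0], [-0.43, -0.3, 0], [-0.4, -0.34, 0]], "angular": [[0, 0, 0], [0, 0, 0], [0, 0, 0], [0, 0, 0], [0, 0, 0], [0, 0, 0], [0, 0, 0], [0, 0, 0]]}}

```text
clock: 19.1
position: [0.6021, 0.0781, 0.2754]
ee_rot: [2.236, 2.206, 0.0]
force: [0.9, -0.2, 7.7]
width: 0.263
gripper_force: 25.0
```

```bash
python3 f.py 602.18 78.38 -403.25 -5 9
```

```text
[[-0.37, -0.37, 0], [-0.34, -0.4, 0], [-0.3, -0.43, 0], [-0.26, -0.45, 0], [-0.22, -0.48, 0], [-0.18, -0.49, 0], [-0.13, -0.5, 0], [-0.09, -0.52, 0], [-0.05, -0.52, 0]]
cmd [560.33  59.52] phi -448.25
clock 19.10 phi -43.5 r 60.2 resist 0.53 radial 0.79 Fz 7.7 w 24.1
```

Call:
{"method": "carry_out", "body": {"claw": [0, 0, 0, 0, 0, 0, 0, 0, 0], "delta_pos": [[-0.37, -0.37, 0], [-0.34, -0.4, 0], [-0.3, -0.43, 0], [-0.26, -0.45, 0], [-0.22, -0.48, 0], [-0.18, -0.49, 0], [-0.13, -0.5, 0], [-0.09, -0.52, 0], [-0.05, -0.52, 0]], "angular": [[0, 0, 0], [0, 0, 0], [0, 0, 0], [0, 0, 0], [0, 0, 0], [0, 0, 0], [0, 0, 0], [0, 0, 0], [0, 0, 0]]}}

```text
clock: 20.0
position: [0.56, 0.0593, 0.2753]
ee_rot: [2.236, 2.206, -0.0]
force: [-0.3, 0.2, 7.5]
width: 0.269
gripper_force: 25.0
```

```bash
python3 f.py 560.33 59.52 -448.25 -5 72 | sed 's/\], \[/],\n[/g' | awk 'NR%9==1{print "--",NR}{print}' | tr -d '\n' | sed 's/--/\n--/g'
```

```text
-- 1[[0.0, -0.52, 0],[0.05, -0.52, 0],[0.09, -0.52, 0],[0.13, -0.51, 0],[0.18, -0.49, 0],[0.22, -0.47, 0],[0.27, -0.46, 0],[0.3, -0.42, 0],[0.33, -0.4, 0],
-- 10[0.37, -0.37, 0],[0.4, -0.34, 0],[0.43, -0.3, 0],[0.46, -0.26, 0],[0.47, -0.22, 0],[0.49, -0.18, 0],[0.51, -0.14, 0],[0.51, -0.09, 0],[0.52, -0.05, 0],
-- 19[0.53, 0.0, 0],[0.52, 0.05, 0],[0.51, 0.09, 0],[0.51, 0.14, 0],[0.49, 0.18, 0],[0.48, 0.22, 0],[0.45, 0.26, 0],[0.43, 0.3, 0],[0.4, 0.34, 0],
-- 28[0.37, 0.37, 0],[0.34, 0.4, 0],[0.3, 0.43, 0],[0.26, 0.45, 0],[0.22, 0.47, 0],[0.18, 0.5, 0],[0.13, 0.5, 0],[0.09, 0.52, 0],[0.05, 0.52, 0],
-- 37[-0.0, 0.52, 0],[-0.05, 0.52, 0],[-0.09, 0.52, 0],[-0.13, 0.5, 0],[-0.18, 0.5, 0],[-0.22, 0.47, 0],[-0.26, 0.45, 0],[-0.31, 0.43, 0],[-0.33, 0.4, 0],
-- 46[-0.37, 0.37, 0],[-0.4, 0.34, 0],[-0.43, 0.3, 0],[-0.45, 0.26, 0],[-0.48, 0.22, 0],[-0.49, 0.18, 0],[-0.51, 0.14, 0],[-0.51, 0.09, 0],[-0.52, 0.04, 0],
-- 55[-0.53, 0.0, 0],[-0.52, -0.04, 0],[-0.51, -0.09, 0],[-0.51, -0.14, 0],[-0.49, -0.18, 0],[-0.48, -0.22, 0],[-0.45, -0.26, 0],[-0.43, -0.3, 0],[-0.4, -0.34, 0],
-- 64[-0.37, -0.37, 0],[-0.34, -0.4, 0],[-0.3, -0.43, 0],[-0.26, -0.45, 0],[-0.22, -0.48, 0],[-0.18, -0.49, 0],[-0.13, -0.5, 0],[-0.09, -0.52, 0],[-0.05, -0.52, 0]]
-- 73cmd [560.33  59.52] phi -808.25clock 20.00 phi -88.6 r 60.2 resist -0.33 radial -0.23 Fz 7.5 w 24.7
```

Call:
{"method": "carry_out", "body": {"claw": [0, 0, 0, 0, 0, 0, 0, 0, 0], "delta_pos": [[0, -0.52, 0], [0.05, -0.52, 0], [0.09, -0.52, 0], [0.13, -0.51, 0], [0.18, -0.49, 0], [0.22, -0.47, 0], [0.27, -0.46, 0], [0.3, -0.42, 0], [0.33, -0.4, 0]], "angular": [[0, 0, 0], [0, 0, 0], [0, 0, 0], [0, 0, 0], [0, 0, 0], [0, 0, 0], [0, 0, 0], [0, 0, 0], [0, 0, 0]]}}

```text
clock: 20.9
position: [0.5171, 0.0759, 0.2753]
ee_rot: [2.236, 2.206, -0.0]
force: [1.7, -0.3, 7.1]
width: 0.262
gripper_force: 25.0
```

Call:
{"method": "carry_out", "body": {"claw": [0, 0, 0, 0, 0, 0, 0, 0, 0], "delta_pos": [[0.37, -0.37, 0], [0.4, -0.34, 0], [0.43, -0.3, 0], [0.46, -0.26, 0], [0.47, -0.22, 0], [0.49, -0.18, 0], [0.51, -0.14, 0], [0.51, -0.09, 0], [0.52, -0.05, 0]], "angular": [[0, 0, 0], [0, 0, 0], [0, 0, 0], [0, 0, 0], [0, 0, 0], [0, 0, 0], [0, 0, 0], [0, 0, 0], [0, 0, 0]]}}

```text
clock: 21.8
position: [0.4985, 0.1176, 0.2753]
ee_rot: [2.236, 2.206, -0.0]
force: [2.8, -1.2, 6.7]
width: 0.268
gripper_force: 25.0
```

Call:
{"method": "carry_out", "body": {"claw": [0, 0, 0, 0, 0, 0, 0, 0, 0], "delta_pos": [[0.53, 0, 0], [0.52, 0.05, 0], [0.51, 0.09, 0], [0.51, 0.14, 0], [0.49, 0.18, 0], [0.48, 0.22, 0], [0.45, 0.26, 0], [0.43, 0.3, 0], [0.4, 0.34, 0]], "angular": [[0, 0, 0], [0, 0, 0], [0, 0, 0], [0, 0, 0], [0, 0, 0], [0, 0, 0], [0, 0, 0], [0, 0, 0], [0, 0, 0]]}}

```text
clock: 22.7
position: [0.5147, 0.1605, 0.2753]
ee_rot: [2.236, 2.206, -0.001]
force: [0.4, -1.6, 9.0]
width: 0.264
gripper_force: 25.0
```

Call:
{"method": "carry_out", "body": {"claw": [0, 0, 0, 0, 0, 0, 0, 0, 0], "delta_pos": [[0.37, 0.37, 0], [0.34, 0.4, 0], [0.3, 0.43, 0], [0.26, 0.45, 0], [0.22, 0.47, 0], [0.18, 0.5, 0], [0.13, 0.5, 0], [0.09, 0.52, 0], [0.05, 0.52, 0]], "angular": [[0, 0, 0], [0, 0, 0], [0, 0, 0], [0, 0, 0], [0, 0, 0], [0, 0, 0], [0, 0, 0], [0, 0, 0], [0, 0, 0]]}}

```text
clock: 23.6
position: [0.5564, 0.1794, 0.2753]
ee_rot: [2.236, 2.207, -0.001]
force: [-1.3, -0.7, 8.2]
width: 0.268
gripper_force: 25.0
```

Call:
{"method": "carry_out", "body": {"claw": [0, 0, 0, 0, 0, 0, 0, 0, 0], "delta_pos": [[0, 0.52, 0], [-0.05, 0.52, 0], [-0.09, 0.52, 0], [-0.13, 0.5, 0], [-0.18, 0.5, 0], [-0.22, 0.47, 0], [-0.26, 0.45, 0], [-0.31, 0.43, 0], [-0.33, 0.4, 0]], "angular": [[0, 0, 0], [0, 0, 0], [0, 0, 0], [0, 0, 0], [0, 0, 0], [0, 0, 0], [0, 0, 0], [0, 0, 0], [0, 0, 0]]}}

```text
clock: 24.5
position: [0.5982, 0.1644, 0.2753]
ee_rot: [-2.233, -2.207, 0.001]
force: [-3.9, 1.4, 10.1]
width: 0.269
gripper_force: 25.0
```

Call:
{"method": "carry_out", "body": {"claw": [0, 0], "delta_pos": [[-0.37, 0.37, 0], [-0.4, 0.34, 0]], "angular": [[0, 0, 0], [0, 0, 0]]}}

```text
clock: 24.7
position: [0.6054, 0.157, 0.2754]
ee_rot: [-2.233, -2.208, 0.0]
force: [-3.4, 3.9, 9.0]
width: 0.269
gripper_force: 25.0
```

```bash
python3 f.py 599.6 163.2 -673.25 -5 2; python3 c.py 606.9 155.2 -683.25 -2.5 40 | sed 's/\], \[/],\n[/g' | awk 'NR%4==1{print "--",NR}{print}' | tr -d '\n' | sed 's/--/\n--/g'
```

```text
[[-0.37, 0.37, 0], [-0.4, 0.34, 0]]
cmd [606.6  155.41] phi -683.25
clock 24.70 phi 38.7 r 60.0 resist 5.18 radial -0.26 Fz 9.0 w 24.7

-- 1[[-0.19, 0.12, 0],[-0.22, 0.15, 0],[-0.22, 0.13, 0],[-0.23, 0.13, 0],
-- 5[-0.24, 0.11, 0],[-0.24, 0.11, 0],[-0.24, 0.1, 0],[-0.25, 0.08, 0],
-- 9[-0.25, 0.07, 0],[-0.25, 0.06, 0],[-0.26, 0.06, 0],[-0.26, 0.04, 0],
-- 13[-0.26, 0.02, 0],[-0.26, 0.02, 0],[-0.26, 0.01, 0],[-0.26, -0.01, 0],
-- 17[-0.27, -0.02, 0],[-0.26, -0.02, 0],[-0.26, -0.04, 0],[-0.25, -0.06, 0],
-- 21[-0.26, -0.06, 0],[-0.25, -0.07, 0],[-0.25, -0.09, 0],[-0.24, -0.09, 0],
-- 25[-0.24, -0.11, 0],[-0.23, -0.11, 0],[-0.23, -0.13, 0],[-0.23, -0.13, 0],
-- 29[-0.21, -0.15, 0],[-0.22, -0.15, 0],[-0.2, -0.17, 0],[-0.2, -0.17, 0],
-- 33[-0.19, -0.18, 0],[-0.18, -0.19, 0],[-0.17, -0.2, 0],[-0.16, -0.2, 0],
-- 37[-0.16, -0.21, 0],[-0.14, -0.22, 0],[-0.14, -0.22, 0],[-0.12, -0.23, 0]]
-- 41cmd [585.54  65.97] phi -783.25
```

Call:
{"method": "carry_out", "body": {"claw": [0, 0, 0, 0], "delta_pos": [[-0.21, 0.14, 0], [-0.22, 0.15, 0], [-0.22, 0.13, 0], [-0.23, 0.13, 0]], "angular": [[0, 0, 0], [0, 0, 0], [0, 0, 0], [0, 0, 0]]}}

```text
clock: 25.1
position: [0.611, 0.1485, 0.2754]
ee_rot: [-2.233, -2.208, -0.001]
force: [-1.3, 4.3, 6.8]
width: 0.268
gripper_force: 25.0
```

Call:
{"method": "carry_out", "body": {"claw": [0, 0, 0, 0], "delta_pos": [[-0.24, 0.11, 0], [-0.24, 0.11, 0], [-0.24, 0.1, 0], [-0.25, 0.08, 0]], "angular": [[0, 0, 0], [0, 0, 0], [0, 0, 0], [0, 0, 0]]}}

```text
clock: 25.5
position: [0.6153, 0.1389, 0.2754]
ee_rot: [-2.233, -2.208, -0.002]
force: [1.8, 4.7, 7.1]
width: 0.264
gripper_force: 25.0
```

Call:
{"method": "carry_out", "body": {"claw": [0, 0], "delta_pos": [[-0.2, 0.06, 0], [-0.2, 0.05, 0]], "angular": [[0, 0, 0], [0, 0, 0]]}}

```text
clock: 25.7
position: [0.6165, 0.1348, 0.2754]
ee_rot: [-2.233, -2.208, -0.003]
force: [1.8, 4.2, 6.8]
width: 0.266
gripper_force: 25.0
```

Call:
{"method": "carry_out", "body": {"claw": [0, 0], "delta_pos": [[-0.2, 0.05, 0], [-0.2, 0.04, 0]], "angular": [[0, 0, 0], [0, 0, 0]]}}

```text
clock: 25.9
position: [0.6174, 0.1307, 0.2754]
ee_rot: [-2.233, -2.208, -0.003]
force: [0.8, 5.1, 6.1]
width: 0.266
gripper_force: 25.0
```

```bash
python3 f.py
```

```text
clock 25.90 phi 10.8 r 60.0 resist 4.87 radial 1.71 Fz 6.1 w 24.4
```

Call:
{"method": "carry_out", "body": {"claw": [0, 0], "delta_pos": [[-0.2, 0.03, 0], [-0.2, 0.03, 0]], "angular": [[0, 0, 0], [0, 0, 0]]}}

```text
clock: 26.1
position: [0.6181, 0.1266, 0.2754]
ee_rot: [-2.234, -2.208, -0.003]
force: [1.4, 5.0, 6.2]
width: 0.268
gripper_force: 25.0
```

Call:
{"method": "carry_out", "body": {"claw": [0, 0], "delta_pos": [[-0.2, 0.02, 0], [-0.2, 0.02, 0]], "angular": [[0, 0, 0], [0, 0, 0]]}}

```text
clock: 26.3
position: [0.6184, 0.1226, 0.2754]
ee_rot: [-2.234, -2.208, -0.003]
force: [1.8, 4.8, 5.4]
width: 0.265
gripper_force: 25.0
```

Call:
{"method": "carry_out", "body": {"claw": [0, 0], "delta_pos": [[-0.2, 0.01, 0], [-0.2, 0, 0]], "angular": [[0, 0, 0], [0, 0, 0]]}}

```text
clock: 26.5
position: [0.6185, 0.1185, 0.2754]
ee_rot: [-2.234, -2.208, -0.003]
force: [1.7, 4.4, 5.4]
width: 0.267
gripper_force: 25.0
```

Call:
{"method": "carry_out", "body": {"claw": [0, 0], "delta_pos": [[-0.2, 0, 0], [-0.2, -0.01, 0]], "angular": [[0, 0, 0], [0, 0, 0]]}}

```text
clock: 26.7
position: [0.6184, 0.1148, 0.2755]
ee_rot: [-2.234, -2.208, -0.003]
force: [3.2, 6.4, 6.0]
width: 0.269
gripper_force: 25.0
```

Call:
{"method": "carry_out", "body": {"claw": [0, 0], "delta_pos": [[-0.1, -0.01, 0], [-0.1, 0, 0]], "angular": [[0, 0, 0], [0, 0, 0]]}}

```text
clock: 26.9
position: [0.6182, 0.1132, 0.2754]
ee_rot: [-2.233, -2.208, -0.004]
force: [2.1, 6.3, 5.6]
width: 0.265
gripper_force: 25.0
```

Call:
{"method": "carry_out", "body": {"claw": [0, 0], "delta_pos": [[-0.1, -0.01, 0], [-0.1, -0.01, 0]], "angular": [[0, 0, 0], [0, 0, 0]]}}

```text
clock: 27.1
position: [0.618, 0.1116, 0.2755]
ee_rot: [-2.232, -2.208, -0.005]
force: [2.6, 7.8, 5.1]
width: 0.267
gripper_force: 25.0
```

Call:
{"method": "carry_out", "body": {"claw": [0, 0, 0], "delta_pos": [[-0.1, -0.02, 0], [-0.1, -0.02, 0], [0, 0, 0]], "angular": [[0, 0, 0], [0, 0, 0], [0, 0, 0]]}}

```text
clock: 27.4
position: [0.6178, 0.1097, 0.2755]
ee_rot: [-2.232, -2.208, -0.005]
force: [3.4, 7.6, 4.7]
width: 0.267
gripper_force: 25.0
```

```bash
python3 f.py
```

```text
clock 27.40 phi -9.4 r 60.0 resist 8.07 radial 2.09 Fz 4.7 w 24.5
```

Call:
{"method": "carry_out", "body": {"claw": [0, 0], "delta_pos": [[-0.1, -0.02, 0], [-0.1, -0.02, 0]], "angular": [[0, 0, 0], [0, 0, 0]]}}

```text
clock: 27.6
position: [0.6174, 0.1082, 0.2755]
ee_rot: [-2.232, -2.209, -0.006]
force: [4.4, 9.8, 3.5]
width: 0.268
gripper_force: 25.0
```

```bash
python3 f.py
```

```text
clock 27.60 phi -10.8 r 60.0 resist 10.45 radial 2.51 Fz 3.5 w 24.6
```

Call:
{"method": "carry_out", "body": {"claw": [0, 0], "delta_pos": [[-0.09, -0.02, 0], [-0.06, -0.01, 0]], "angular": [[0, 0, 0], [0, 0, 0]]}}

```text
clock: 27.8
position: [0.6172, 0.1069, 0.2755]
ee_rot: [-2.232, -2.209, -0.007]
force: [4.7, 9.5, 2.6]
width: 0.266
gripper_force: 25.0
```

```bash
python3 f.py; python3 - <<'E'
from h import *
p=arm.get_image("side"); cv2.imwrite("pics/s5.png",cv2.resize(p["frame"][160:290,160:300],(560,520),interpolation=cv2.INTER_CUBIC)[:,:,::-1])
E
```

```text
clock 27.80 phi -12.1 r 60.1 resist 10.28 radial 2.61 Fz 2.6 w 24.4
```

View pics/s5.png

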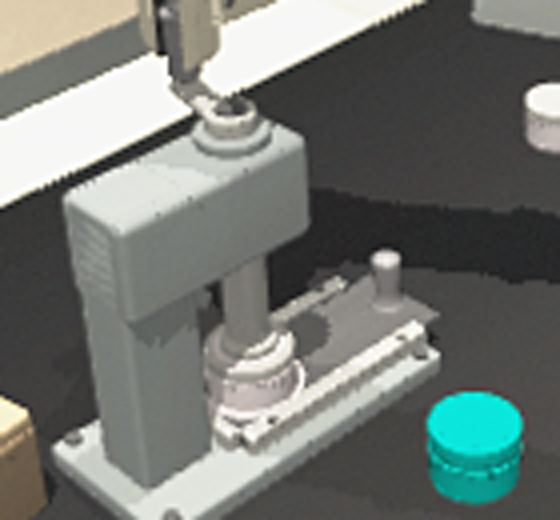

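Call:
{"method": "carry_out", "body": {"claw": [0, 0], "delta_pos": [[-0.09, -0.02, 0], [-0.06, -0.02, 0]], "angular": [[0, 0, 0], [0, 0, 0]]}}

```text
clock: 28.05
position: [0.6169, 0.1057, 0.2755]
ee_rot: [-2.231, -2.209, -0.008]
force: [6.3, 9.3, 2.8]
width: 0.268
gripper_force: 25.0
```

```bash
python3 f.py
```

```text
clock 28.05 phi -13.3 r 60.0 resist 10.54 radial 3.97 Fz 2.8 w 24.6
```

Call:
{"method": "carry_out", "body": {"claw": [0, 0], "delta_pos": [[-0.1, 0.02, 0], [-0.1, 0.02, 0]], "angular": [[0, 0, 0], [0, 0, 0]]}}

```text
clock: 28.25
position: [0.6166, 0.1043, 0.2755]
ee_rot: [-2.23, -2.209, -0.007]
force: [1.6, 10.5, 4.1]
width: 0.266
gripper_force: 25.0
```

```bash
python3 f.py
```

```text
clock 28.25 phi -14.7 r 60.1 resist 10.60 radial -1.17 Fz 4.1 w 24.4
```

Call:
{"method": "carry_out", "body": {"claw": [0, 0], "delta_pos": [[-0.1, -0.02, 0], [-0.1, -0.02, 0]], "angular": [[0, 0, 0], [0, 0, 0]]}}

```text
clock: 28.45
position: [0.6162, 0.1027, 0.2754]
ee_rot: [-2.229, -2.209, -0.007]
force: [2.9, 11.7, 3.2]
width: 0.269
gripper_force: 25.0
```

```bash
python3 f.py
```

```text
clock 28.45 phi -16.2 r 60.1 resist 12.04 radial -0.53 Fz 3.2 w 24.7
```

Call:
{"method": "carry_out", "body": {"claw": [0, 0], "delta_pos": [[-0.1, -0.03, 0], [-0.1, -0.03, 0]], "angular": [[0, 0, 0], [0, 0, 0]]}}

```text
clock: 28.65
position: [0.6156, 0.101, 0.2755]
ee_rot: [-2.229, -2.21, -0.008]
force: [3.9, 12.7, 3.3]
width: 0.265
gripper_force: 25.0
```

```bash
python3 f.py
```

```text
clock 28.65 phi -17.9 r 60.1 resist 13.32 radial -0.25 Fz 3.3 w 24.3
```

```bash
python3 c.py 613.48 95.48 -23.6 5 3; python3 c.py 617.88 110.55 -8.6 15 24 | sed 's/\], \[/],\n[/g' | awk 'NR%12==1{print "--",NR}{print}' | tr -d '\n' | sed 's/--/\n--/g'
```

```text
[[0.49, 0.18, 0], [0.51, 0.14, 0], [0.51, 0.09, 0]]
cmd [617.78 110.53] phi -8.600000000000001

-- 1[[1.56, 0.0, 0],[1.52, -0.39, 0],[1.36, -0.78, 0],[1.12, -1.1, 0],[0.79, -1.35, 0],[0.41, -1.51, 0],[0.01, -1.57, 0],[-0.39, -1.51, 0],[-0.78, -1.36, 0],[-1.1, -1.12, 0],[-1.35, -0.79, 0],[-1.51, -0.41, 0],
-- 13[-1.57, -0.01, 0],[-1.51, 0.39, 0],[-1.37, 0.78, 0],[-1.11, 1.1, 0],[-0.79, 1.35, 0],[-0.42, 1.51, 0],[-0.01, 1.57, 0],[0.4, 1.51, 0],[0.78, 1.36, 0],[1.1, 1.12, 0],[1.35, 0.79, 0],[1.51, 0.41, 0]]
-- 25cmd [617.78 110.55] phi 351.4
```

Call:
{"method": "carry_out", "body": {"claw": [0, 0, 0, 0, 0, 0, 0, 0, 0, 0, 0, 0, 0, 0, 0, 0], "delta_pos": [[0, 0, 0], [0.49, 0.18, 0], [0.51, 0.14, 0], [0.51, 0.09, 0], [1.56, 0, 0], [1.52, -0.39, 0], [1.36, -0.78, 0], [1.12, -1.1, 0], [0.79, -1.35, 0], [0.41, -1.51, 0], [0.01, -1.57, 0], [-0.39, -1.51, 0], [-0.78, -1.36, 0], [-1.1, -1.12, 0], [-1.35, -0.79, 0], [-1.51, -0.41, 0]], "angular": [[0, 0, 0], [0, 0, 0], [0, 0, 0], [0, 0, 0], [0, 0, 0], [0, 0, 0], [0, 0, 0], [0, 0, 0], [0, 0, 0], [0, 0, 0], [0, 0, 0], [0, 0, 0], [0, 0, 0], [0, 0, 0], [0, 0, 0], [0, 0, 0]]}}

```text
clock: 30.25
position: [0.4995, 0.1304, 0.2753]
ee_rot: [-2.232, -2.209, 0.0]
force: [-1.0, 3.9, 6.4]
width: 0.266
gripper_force: 25.0
```

```bash
python3 f.py
```

```text
clock 30.25 phi 169.6 r 60.0 resist -3.68 radial 1.70 Fz 6.4 w 24.4
```

Call:
{"method": "carry_out", "body": {"claw": [0, 0, 0, 0, 0, 0, 0, 0, 0, 0, 0, 0, 0, 0, 0], "delta_pos": [[-1.57, -0.01, 0], [-1.51, 0.39, 0], [-1.37, 0.78, 0], [-1.11, 1.1, 0], [-0.79, 1.35, 0], [-0.42, 1.51, 0], [-0.01, 1.57, 0], [0.4, 1.51, 0], [0.78, 1.36, 0], [1.1, 1.12, 0], [1.35, 0.79, 0], [1.51, 0.41, 0], [0, 0, 0], [0, 0, 0], [0, 0, 0]], "angular": [[0, 0, 0], [0, 0, 0], [0, 0, 0], [0, 0, 0], [0, 0, 0], [0, 0, 0], [0, 0, 0], [0, 0, 0], [0, 0, 0], [0, 0, 0], [0, 0, 0], [0, 0, 0], [0, 0, 0], [0, 0, 0], [0, 0, 0]]}}

```text
clock: 31.75
position: [0.6182, 0.1121, 0.2753]
ee_rot: [-2.233, -2.207, 0.003]
force: [-6.8, 2.2, 10.6]
width: 0.264
gripper_force: 25.0
```

```bash
python3 f.py
```

```text
clock 31.75 phi -7.0 r 60.1 resist 1.33 radial -7.04 Fz 10.6 w 24.3
```

Call:
{"method": "carry_out", "body": {"claw": [4, 4, 4, 4, 4, 4, 4, 4, 4, 4, 4, 4], "delta_pos": [[0, 0, 0], [0, 0, 0], [0, 0, 0], [0, 0, 0], [0, 0, -1], [0, 0, -2], [0, 0, -3], [0, 0, -4], [0, 0, -4], [-3, 0, -2], [0, 0, 0], [0, 0, 0]], "angular": [[0, 0, 0], [0, 0, 0], [0, 0, 0], [0, 0, 0], [0, 0, 0], [0, 0, 0], [0, 0, 0], [0, 0, 0], [0, 0, 0], [0, 0, 0], [0, 0, 0], [0, 0, 0]]}}

```text
clock: 32.95
position: [0.6196, 0.0801, 0.4357]
ee_rot: [2.237, 2.205, 0.001]
force: [-0.6, 0.0, 0.5]
width: 0.437
gripper_force: 0.0
```

```bash
python3 f.py; python3 - <<'E'
from h import *
p=arm.get_image("side"); cv2.imwrite("pics/s6.png",cv2.resize(p["frame"][160:290,160:300],(560,520),interpolation=cv2.INTER_CUBIC)[:,:,::-1])
E
```

```text
clock 32.95 phi -32.8 r 72.7 resist -0.27 radial -0.49 Fz 0.5 w 40.2
```

View pics/s6.png

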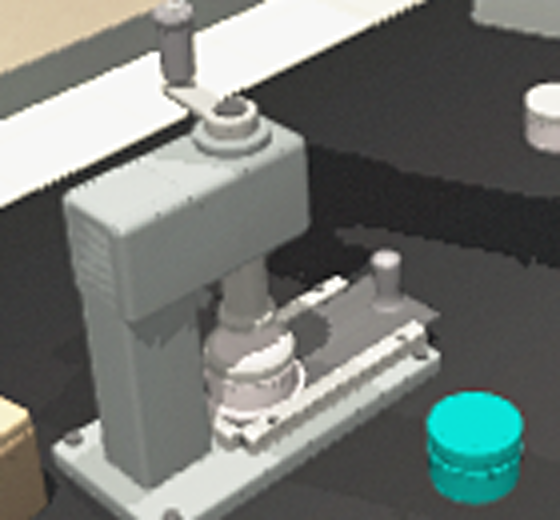

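```bash
python3 -c "
from cell import arm
print(arm.sign_off())"
```

```text
the job is handed in; nothing more can be done
None
```

I pushed the slide in to its stop, wound the ram down until the crank came up hard, wound back just over one turn and let go. The job is handed in at about 33 s; I judged the lid home by crank force (about 13 N at the grip, against 4.7 N while the lid was going on), because the cameras could not resolve its height.

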